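Refit the filter cassette of a model-maker's spray extractor

TASK

Put the spray extractor back into service with the clean (white) filter cassette: hook its two tongues under the lip at the back of the empty recess, swing the front edge down until the cassette lies flat in its seat, and turn the red turn latch fully across its front edge. Only then push the red fan switch fully over to on. Leave the used cassette and everything else on the table alone.

Things in the scene. Friction and masses are not known exactly. Their poses are not given: they have to be found in the camera images.
- extractor: Spray extractor: white box fixed to the table, 250 (x) x 300 (y) x 70 mm high, an open rectangular recess in its top. Origin: centre of its underside, on the table; x points to its rear (away from the robot), y to its left. Place and yaw vary. The latch is on its front rim; on the right-hand rim (grey panel) are the fan switch and, 80 mm behind that, an unused black knob 14 mm high.
- seat (a point): Centre point on the floor (seat) of the recess, 54 mm above the table, 16 mm below the box top; axes of the extractor. The recess walls lie 72 mm in front (-x), 87 mm behind (+x) and 95 mm to either side of it. The origin of the seated cassette lies here, axes alike, within the play: 5 mm sideways, 7 mm to the front, 4 mm to the rear.
- lip (a point): Middle of the front lower edge of the rear lip, a bare steel strip that overhangs the last 18 mm of the recess along its rear; its underside is 11 mm above the seat, it is 5 mm thick and flush with the box top. 69 mm behind point seat. Axes of the extractor.
- cassette: Clean filter cassette, loose, flat on the table: blue frame, white pleats, 130 (x) x 180 (y) x 16 mm, 0.2 to 0.35 kg. Origin: centre of its underside; x points to its rear, z up. Two tongues (40 mm wide, 5 mm thick, at y = +-55 mm, flush with the underside) stand out 16 mm from the rear edge. With the front edge raised 15 to 18 degrees they go under the lip.
- cassette_grip (a point): Middle of the clean cassette's grip, 42 mm above its underside, over its origin; axes of the cassette. The grip is a black upright ridge on top, 14 mm thick (x), 70 mm long (y), from 16 to 54 mm above the underside.
- tongue (a point): Middle between the ends of the clean cassette's two tongues, at half their thickness (81 mm from the origin along x, 2.5 mm up), axes of the cassette.
- used_cassette: The used filter cassette, the same shape, with brown pleats stained with rust-brown paint, lying flat on the table; leave it. The two cassettes change places from time to time.
- latch (a joint): Red turn latch on the front rim, rad: 0 = open, its wing points to the extractor's left (+y) along the rim; 1.57 (its stop) = closed, the wing points to the rear (+x) across the cassette's front edge. Grows clockwise seen from above; it stays where it is left (0.05 N m of friction). It starts between 0 and 0.2, clear of the recess.
- latch_grip (a point): Point to grip on the latch's upright turning axis, 98 mm above the table, 92 mm in front of point seat. Axes turn with the latch: y along the wing. The fin to grip is 10 mm thick, 46 mm long along y, centred on the axis, 77 to 110 mm above the table. The wing below it is 18 mm wide, 72 to 77 mm above the table, and reaches 45 mm from the axis.
- fan_switch (a joint): Fan switch, a 38 mm toggle lever with a red end, rad: 0 = off (leans 26 degrees to the front), 0.9 (its stop) = on (leans 26 degrees to the rear). It stays where it is left (0.06 N m of friction). It starts between 0 and 0.1.
- switch_tip (a point): Tip of the fan switch's lever, 13 mm thick there; its pivot is 38 mm along the lever below it, 78 mm above the table. Its z axis tilts with the lever by the joint's value; at joint value 0.45 the lever stands upright.
- tank_wagon: Bystander: orange model tank wagon on a grey chassis, 190 x 60 x 100 mm; origin under its centre.
- paint_ochre: Bystander: paint jar with yellow cap, 34 mm across, 55 mm high; origin under its centre.
- paint_rust: Bystander: paint jar with brown cap, 34 mm across, 55 mm high; origin under its centre.
- brush: Bystander: artist's brush with an ochre wooden handle lying on the table, 200 mm long.
- steel_mug: Bystander: steel mug, 76 mm across, 95 mm high; origin under its centre.

How it is judged:
On the way, in this order (a step that is already met when the one before it is completed fails the run):
1. the tongues of the clean cassette are under the rear lip (at least 4 mm behind its edge) while its front edge is still raised (tilt over 5 degrees) (x of tongue in the frame of lip above 0.004 m and z of tongue in the frame of lip between -0.014 and -0.001 m and angle between cassette's own z axis and vertical above 0.09 rad), for 0.1 s.
2. the clean cassette lies flat in its seat (within 2.5 degrees, 3 mm), the tongues still under the lip (angle between cassette's own z axis and vertical below 0.045 rad and z of cassette in the frame of seat below 0.003 m and x of tongue in the frame of lip above 0.004 m and horizontal distance between cassette and seat below 0.012 m), for 0.2 s.
3. the latch is turned across the cassette's front edge (over 1.35 rad) (value of joint latch above 1.35 rad), for 0.2 s.
4. the fan switch is pushed over to on (over 0.75 rad) (value of joint fan_switch above 0.75 rad), for 0.1 s.
At the end, for the whole second after the job is handed in: The clean cassette lies at rest flat in the extractor's recess (within 2.5 degrees and 3 mm in height, 12 mm sideways), its tongues at least 4 mm behind the lip's edge; the latch stands at over 1.35 rad and the fan switch at over 0.75 rad (all of step 2 and z of cassette in the frame of seat above -0.003 m and angle between the x axis of cassette and the x axis of seat, either way round below 0.1 rad and linear speed of cassette below 0.01 m/s and value of joint latch above 1.35 rad and value of joint fan_switch above 0.75 rad); the robot touches nothing.
It fails at once if the used cassette is moved by more than 30 mm (distance of used_cassette from where it was at the start of the episode above 0.03 m).
It fails at once if another bystander is moved by more than 30 mm or knocked over (distance of any of tank_wagon, paint_ochre, paint_rust, brush, steel_mug from where it was at the start of the episode above 0.03 m or angle between any of tank_wagon, paint_ochre, paint_rust, steel_mug's own z axis and vertical above 0.5 rad).
It also fails if it takes over 61 s, if anything falls off the work surface, if the arm or the gripper's body presses on something with over 40 N, if the wrist force passes 120 N, or if a joint passes its speed limit or range.

ROBOT

A 6-joint arm with a two-finger parallel gripper is mounted at the origin on the work surface. World frame = base frame: x ahead of the robot, y to its left, z up, the work surface at z = 0. Lengths are in m, angles in rad, forces in N, time in s.
With the tool pointing down it reaches from about 0.3 to 0.85 m from the base axis. Payload 4.2 kg.
Tool frame: the origin (TCP) lies between the finger pads; the fingertips stand r.tip_extent ahead of it and the grasp point (between the pads) lies 6 mm ahead of it (r.tip_extent is the distance from the TCP to the fingertips, in m); z points along the fingers, y is the line along which they close (so a half turn about z gives the same grasp; the last joint's range is limited). The gripper opens to 91 mm and grips with 3 to 60 N. Pads are 32 mm wide; open, the fingers measure 118 mm over their backs; the gripper's body (76 mm by 178 mm) begins 60 mm behind the grasp point.
Start: joints at [-0.02, 0.32, 1.565, -0, 1.257, -0.02], TCP at [0.575, 0, 0.216] pointing down, gripper open.
Joint ranges: [-3.11, 3.11], [-0.84, 2.01], [0.21, 2.61], [-1.34, 4.49], [0.05, 2.63], [-2.56, 2.56]. Speed limits (rad/s): [2.57, 2.57, 3.14, 3.14, 3.14, 3.14].

INTERFACE

Orientations are given as a rotation vector (axis times angle).
In Python, from station import r gives the robot as it stands.
- The arm moves only by the tool step_arm, never from a script. Its argument "motion" is a list of rows, each an object of numbers: "rx", "ry", "rz": the turn, a rotation vector about the tool's x, y, z normalised to -1 to 1, where 1 is 6 degrees; "x", "y", "z": the shift along the tool's x, y, z normalised to -1 to 1, where 1 is 10 cm; "claw": the opening, from 0 (shut) to 1 (fully open). A call has 1 to 12 rows; each row shifts and turns the commanded pose from where the row before left it, along the tool's axes as they then stand; what a row does not reach is not made up. A row lasts 1/10 s, in which the tool goes at most 50 mm and 8.59 degrees, less where a joint would pass 70% of its speed; a pose out of reach is approached as far as the arm can. A call with a number of a shift or a turn outside -1 to 1 is refused whole. A call with a gripper value outside its range is refused whole. The fingers move at their own pace and stop on an object; the grip force is fixed at half the most. Time passes only in rows, so rows that do not move let the fingers close. It gives the time, the measured TCP pose, the force, the opening and the grip force at its end, in the units of the state.
- r.read_state(): the state, without advancing time (a new reading comes with each control period).
- r.get_image(name): name is "scene" or "side" or "wrist"; returns (picture, depth): 400x640x3 uint8, red, green, blue; 400x640 float32, m along the optical axis (not along the pixel's ray), 0 where there is no reading.
- r.get_calibration(name): a dict with "vertical_fov" (degrees; the focal length in pixels is half the picture's height over the tangent of half this angle, whatever the lens; pixels are square), "cx", "cy" (the principal point, pixels), "camera_from_world" (4x4, takes a point from world to camera coordinates); the wrist camera has in their place "tool_from_camera" (4x4, takes a point from camera to tool coordinates, whose origin is the TCP and whose axes are the flange's). Camera axes: x right, y down, z forward; pixel columns grow to the right and rows downward; lengths in m; the calibration is good to about 2 mm. The wrist camera is an equidistant fisheye: a pixel r from the principal point sees the ray r / f radians off the axis. A picture is of the moment at which its call begins: read the wrist's pose just before it. get_calibration takes no time and is no camera call.
- r.close_job(): hands the job in; it is judged then, once.
The state is a dict: "time": time; "q": joint angles; "dq": joint speeds; "joint_efforts": joint torques, N m; "eef_pos": TCP position; "ee_rot": TCP orientation; "contact_force": force on the tool from outside, world axes, zero at the start; "torque": the same for the moment, N m; "finger_gap": opening from 0.0 (shut) to 1.0 (fully open); "finger_force": force on a finger pad.
Only numpy, scipy, OpenCV 4.12 (cv2) and the standard library are available. Lean on these libraries where they do the work, as an engineer would, in place of code of your own. Each camera call takes 0.05 s, during which the arm holds its last target. There are 200 camera calls.

## Working session

There is one attempt and no reset: what is moved stays moved. The work goes in short steps, Python scripts to look and compute and a tool call to move; the robot and the scene stay as the last step left them, time stands still between calls to the robot, and variables do not carry over. Pictures are saved under pics/ and viewed, at most 10 in all, crops included, and the job is handed in when it is done.

Besides the shell and the picture viewer there is one more tool, called after "Call:" as name([rows], argument=value, ...), one row to a line, values as JSON. step_arm: Moves the arm, as the interface text tells. Scaled input: -1 to 1 covers 10 cm each way for a shift and 6 degrees each way for a turn. Its arguments: {"type":"object","properties":{"motion":{"type":"array","items":{"type":"object","properties":{"rx":{"type":"number"},"ry":{"type":"number"},"rz":{"type":"number"},"x":{"type":"number"},"y":{"type":"number"},"z":{"type":"number"},"claw":{"type":"number"}}}}},"required":["motion"]}

```bash
ls; mkdir -p pics; python3 - <<'E'
from station import r
import cv2,numpy as np
s=r.read_state();print(s, r.tip_extent)
for n in ["scene","side","wrist"]:
    im,d=r.get_image(n);cv2.imwrite(f"pics/{n}0.png",im[:,:,::-1]);np.savez(f"pics/{n}0.npz",im=im,d=d)
    print(n,r.get_calibration(n))
a=[cv2.imread(f"pics/{n}0.png") for n in ["scene","side"]]
E
```

```text
pics
{'time': 0.0, 'q': array([-1.99950536e-02,  3.20289326e-01,  1.56568621e+00, -1.75938891e-05,
        1.25736532e+00, -1.99787108e-02]), 'dq': array([ 1.00717597e-03, -1.28084185e-04, -5.33395236e-04,  1.78663198e-03,
       -3.41229458e-04,  9.93929910e-05]), 'joint_efforts': array([-5.01459035e-04, -4.12465632e+01, -2.31973493e+01,  7.28826877e-02,
        4.58198413e-02, -1.41870069e-04]), 'eef_pos': array([5.74501269e-01, 7.99225475e-06, 2.14718958e-01]), 'ee_rot': array([-2.22056996e+00, -2.22054575e+00,  1.92075522e-03]), 'contact_force': array([-0.20116671, -0.65493227,  0.04669288]), 'torque': array([ 0.01244111, -0.00936206,  0.00084697]), 'finger_force': 0.0, 'finger_gap': 0.9972799928507559} 0.025
scene {'vertical_fov': 48.52211647419399, 'cx': 314.61779612660416, 'cy': 199.75858324038896, 'camera_from_world': array([[-6.88749457e-01,  7.24999129e-01, -6.69161248e-04,
         3.75892667e-01],
       [ 5.10685981e-01,  4.84496329e-01, -7.10255683e-01,
        -1.46169811e-01],
       [-5.14610546e-01, -4.89529948e-01, -7.03943475e-01,
         1.50005453e+00],
       
[... 195 characters left out ...]
array([[ 0.96540359, -0.26059385,  0.0093138 , -0.49559667],
       [-0.13192233, -0.51890947, -0.84458834,  0.12868778],
       [ 0.22492754,  0.81413992, -0.53533522,  1.17490356],
       [ 0.        ,  0.        ,  0.        ,  1.        ]])}
wrist {'vertical_fov': 65.70646984690485, 'cx': 317.6438732248807, 'cy': 194.21646188381413, 'tool_from_camera': array([[ 3.04305228e-04, -9.69400498e-01, -2.45484382e-01,
         6.91414939e-02],
       [ 9.99999786e-01,  1.52632623e-04,  6.36875638e-04,
         5.90144153e-04],
       [-5.79918636e-04, -2.45484523e-01,  9.69400337e-01,
        -1.69463382e-01],
       [ 0.00000000e+00,  0.00000000e+00,  0.00000000e+00,
         1.00000000e+00]])}
```

View pics/scene0.png

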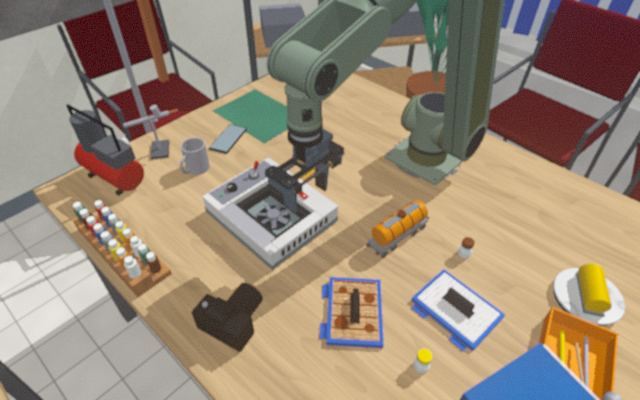

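View pics/side0.png

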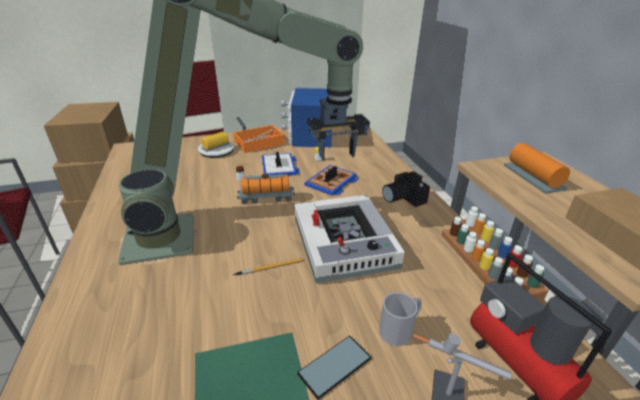

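```bash
cat > h.py <<'E'
import numpy as np,cv2
from scipy.spatial.transform import Rotation as R
from station import r
def cal(n):
    c=r.get_calibration(n); return c,200/np.tan(np.radians(c["vertical_fov"]/2))
def rays(n,uv,pose=None):
    c,f=cal(n); uv=np.asarray(uv,float); x=(uv[:,0]-c["cx"])/f; y=(uv[:,1]-c["cy"])/f
    if n=="wrist":
        th=np.hypot(x,y)+1e-12; d=np.c_[np.sin(th)*x/th,np.sin(th)*y/th,np.cos(th)]
        T=np.eye(4);T[:3,:3]=R.from_rotvec(pose[1]).as_matrix();T[:3,3]=pose[0];T=T@c["tool_from_camera"]
    else: d=np.c_[x,y,np.ones(len(x))]; T=np.linalg.inv(c["camera_from_world"])
    return T[:3,3],d@T[:3,:3].T
def plane(n,uv,z,pose=None):
    o,d=rays(n,uv,pose); return o+d*((z-o[2])/d[:,2])[:,None]
def cloud(n,depth,pose=None):
    v,u=np.mgrid[:400,:640]; o,d=rays(n,np.c_[u.ravel(),v.ravel()],pose)
    k=depth.ravel()
    if n=="wrist":
        T=R.from_rotvec(pose[1]).as_matrix()@cal(n)[0]["tool_from_camera"][:3,:3]
        k=k/(d@T[:,2])
    P=(o+d*k[:,None]).reshape(400,640,3); P[depth==0]=np.nan; return P
def snap(n,tag):
    s=r.read_state(); im,d=r.get_image(n); cv2.imwrite(f"pics/{tag}.png",im[:,:,::-1])
    return im,d,(s["eef_pos"],s["ee_rot"])
E
python3 - <<'E'
from h import *
for n in ["scene","side"]:
    z=np.load(f"pics/{n}0.npz");im,d=z["im"],z["d"];P=cloud(n,d);hsv=cv2.cvtColor(im,cv2.COLOR_RGB2HSV)
    X,Y,Z=P[...,0],P[...,1],P[...,2]
    reg=(X>.3)&(X<1.0)&(abs(Y)<.7)
    print(n,"table z",np.nanmedian(Z[reg&(abs(Z)<.02)]))
    def blob(m,name,minA=25):
        k,l,st,c=cv2.connectedComponentsWithStats(m.astype(np.uint8))
        for i in range(1,k):
            if st[i,4]>=minA:
                p=P[l==i]; p=p[~np.isnan(p[:,0])]
                if len(p): 
                    rc=cv2.minAreaRect(p[:,:2].astype(np.float32)); print(n,name,st[i,4],c[i].round(1),"med",np.median(p,0).round(3),"rect",np.round(rc[0],4),np.round(rc[1],3),round(rc[2],1),"zmax",p[:,2].max().round(3))
    H,S,V=[hsv[...,i].astype(int) for i in range(3)]
    blob(reg&(H>100)&(H<125)&(S>130)&(Z<.04),"blue")
    blob(reg&(S<60)&(V>150)&(Z>.06)&(Z<.08),"box")
    blob(reg&(S<60)&(V>150)&(Z>.0)&(Z<.04),"white")
    blob(reg&((H<6)|(H>172))&(S>150)&(Z>.06),"red",4)
    blob(reg&(V<60)&(Z>.03)&(Z<.065),"black",15)
    blob(reg&(H>6)&(H<16)&(S>180)&(V>150)&(Z>.03),"orange")
E
```

```text
scene table z 0.0010747287605170075
scene blue 617 [451.4 323.5] med [0.509 0.416 0.015] rect [0.4569 0.3814] [0.177 0.14 ] 85.8 zmax 0.021
scene blue 644 [345.3 321.9] med [0.673 0.213 0.015] rect [0.6316 0.2022] [0.177 0.141] 40.1 zmax 0.021
scene box 3563 [266.4 209.9] med [ 0.604 -0.129  0.071] rect [ 0.5508 -0.1728] [0.305 0.253] 88.6 zmax 0.08
scene box 36 [ 98.7 204.2] med [ 0.89  -0.499  0.077] rect [ 0.8896 -0.5036] [0.017 0.021] 5.2 zmax 0.08
scene box 134 [112.2 217.7] med [ 0.89  -0.425  0.074] rect [ 0.8878 -0.4346] [0.021 0.11 ] 0.4 zmax 0.08
scene box 41 [126.5 232.9] med [ 0.892 -0.347  0.077] rect [ 0.8903 -0.3505] [0.017 0.018] 58.2 zmax 0.08
scene box 186 [141.7 248.1] med [ 0.891 -0.278  0.072] rect [ 0.8875 -0.2756] [0.026 0.096] 3.6 zmax 0.08
scene box 66 [134.  271.8] med [ 0.943 -0.227  0.07 ] rect [ 0.9415 -0.2303] [0.016 0.027] 78.7 zmax 0.08
scene white 458 [226.9 137.2] med [ 0.403 -0.561  0.01 ] rect [ 0.3905 -0.5665] [0.165 0.07 ] 23.5 zmax 0.016
scene white 81 [256.5 208.2] med [ 0.572 -0.21   0.027] rect [ 0.5706 -0.2111] [0.059 0.026] 26.5 zmax 0.039

[... 4706 characters left out ...]
 0.05 ] rect [ 0.8422 -0.0216] [0.049 0.13 ] 72.9 zmax 0.065
side black 651 [346.2 218.9] med [ 0.595 -0.095  0.051] rect [ 0.5645 -0.1361] [0.162 0.137] 87.9 zmax 0.055
side orange 165 [262.9 139.2] med [0.419 0.576 0.039] rect [0.4001 0.6165] [0.201 0.115] 15.5 zmax 0.049
side orange 32 [243.4 132.6] med [0.333 0.689 0.034] rect [0.3332 0.6875] [0.066 0.011] 9.4 zmax 0.044
side orange 312 [268.6 183. ] med [0.367 0.116 0.078] rect [0.3666 0.118 ] [0.033 0.134] 87.3 zmax 0.092
side orange 63 [478.2 226.3] med [ 0.929 -0.284  0.076] rect [ 0.9308 -0.2832] [0.011 0.02 ] 45.2 zmax 0.092
side orange 71 [476.9 252.5] med [ 0.879 -0.361  0.048] rect [ 0.8789 -0.3598] [0.011 0.023] 37.6 zmax 0.065
```

Call:
step_arm([
  {"x": 0.315,"y": -0.105},
  {"x": 0.315,"y": -0.105},
  {"x": 0.315,"y": -0.105},
  {"x": 0.315,"y": -0.105},
  {"x": 0.315,"y": -0.105},
  {"x": 0.315,"y": -0.105},
  {"x": 0.315,"y": -0.105},
  {"x": 0.315,"y": -0.105},
  {"x": 0.315,"y": -0.105},
  {"x": 0.315,"y": -0.105},
  {"x": 0.315,"y": -0.105},
  {"x": 0.315,"y": -0.105,"rz": 0.7},
])

```text
$.motion[0]: bad value
```

```bash
cat > cas.py <<'E'
from h import *
im,d,p=snap("wrist","w1"); print(r.read_state()["time"],p)
np.savez("pics/w1.npz",im=im,d=d,p0=p[0],p1=p[1])
P=cloud("wrist",d,p);hsv=cv2.cvtColor(im,cv2.COLOR_RGB2HSV);H,S,V=[hsv[...,i].astype(int) for i in range(3)]
X,Y,Z=P[...,0],P[...,1],P[...,2]
near=(abs(X-.45)<.14)&(abs(Y-.38)<.14)
def rep(m,name):
    k,l,st,c=cv2.connectedComponentsWithStats(m.astype(np.uint8))
    for i in range(1,k):
        if st[i,4]>60:
            q=P[l==i];rc=cv2.minAreaRect(q[:,:2].astype(np.float32));print(name,st[i,4],c[i].round(),np.round(rc[0],4),np.round(rc[1],3),round(rc[2],1),np.median(q[:,2]).round(4))
rep(near&(H>100)&(H<125)&(S>130)&(Z<.03)&(Z>.01),"blue")
rep(near&(V<70)&(Z>.045)&(Z<.06),"black")
# side image now that view may be freed
im,d,_=snap("scene","s1");np.savez("pics/s1.npz",im=im,d=d)
im,d,_=snap("side","sd1");np.savez("pics/sd1.npz",im=im,d=d)
E
python3 cas.py
```

```text
0.2 (array([ 5.74638569e-01, -4.21382935e-06,  2.14924791e-01]), array([-2.22081080e+00, -2.22077439e+00,  1.43363959e-03]))
```

View pics/w1.png

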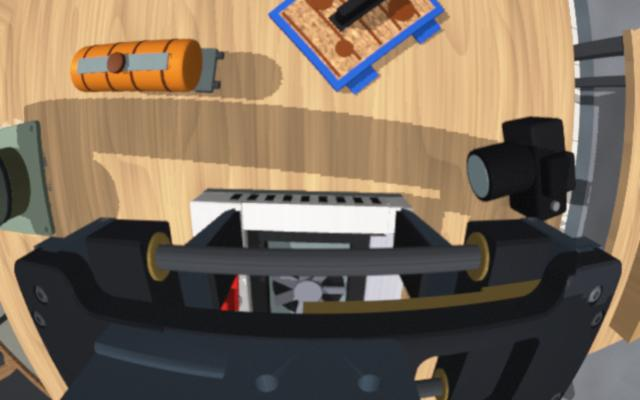

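The wrist view still shows the start pose: the move was refused. The box is at (300,230), behind the gripper, with the tank wagon at (135,65) and the used cassette at the top. I'll resend with every field filled in.

Call:
step_arm([
  {"x": 0.315,"y": -0.105,"z": 0,"rx": 0,"ry": 0,"rz": 0,"claw": 1},
  {"x": 0.315,"y": -0.105,"z": 0,"rx": 0,"ry": 0,"rz": 0,"claw": 1},
  {"x": 0.315,"y": -0.105,"z": 0,"rx": 0,"ry": 0,"rz": 0,"claw": 1},
  {"x": 0.315,"y": -0.105,"z": 0,"rx": 0,"ry": 0,"rz": 0,"claw": 1},
  {"x": 0.315,"y": -0.105,"z": 0,"rx": 0,"ry": 0,"rz": 0,"claw": 1},
  {"x": 0.315,"y": -0.105,"z": 0,"rx": 0,"ry": 0,"rz": 0,"claw": 1},
  {"x": 0.315,"y": -0.105,"z": 0,"rx": 0,"ry": 0,"rz": 0,"claw": 1},
  {"x": 0.315,"y": -0.105,"z": 0,"rx": 0,"ry": 0,"rz": 0,"claw": 1},
  {"x": 0.315,"y": -0.105,"z": 0,"rx": 0,"ry": 0,"rz": 0,"claw": 1},
  {"x": 0.315,"y": -0.105,"z": 0,"rx": 0,"ry": 0,"rz": 0,"claw": 1},
  {"x": 0.315,"y": -0.105,"z": 0,"rx": 0,"ry": 0,"rz": 0,"claw": 1},
  {"x": 0.315,"y": -0.105,"z": 0,"rx": 0,"ry": 0,"rz": 0.7,"claw": 1},
])

```text
time: 1.5
eef_pos: [0.4484, 0.3792, 0.2156]
ee_rot: [2.303, 2.136, 0.0]
contact_force: [1.1, -0.3, 0.3]
finger_gap: 1.0
finger_force: 0.0
```

```bash
python3 cas.py
```

```text
1.55 (array([0.44840628, 0.37922034, 0.21555576]), array([2.30313450e+00, 2.13642800e+00, 1.10380041e-04]))
blue 2181 [320. 163.] [0.4468 0.3855] [0.175 0.13 ] 85.2 0.0162
black 787 [314. 174.] [0.4462 0.3863] [0.063 0.015] 85.6 0.0538
```

View pics/sd1.png

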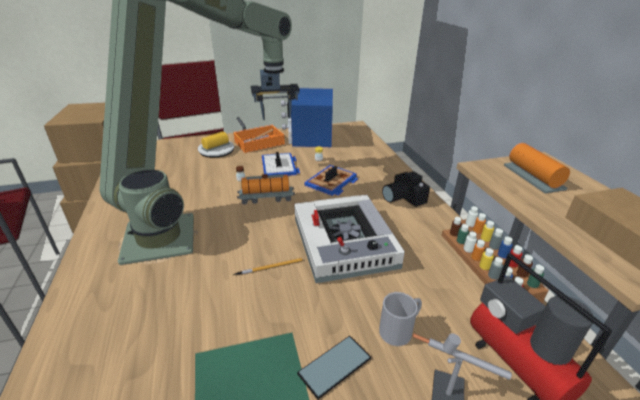

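The arm now stands clear of the extractor at (345,235) in the side view, and the latch fin is at (316,216). Next I'll grasp the cassette.

Call:
step_arm([
  {"x": 0.03,"y": -0.02,"z": 0.28,"rx": 0,"ry": 0,"rz": 0,"claw": 1},
  {"x": 0,"y": 0,"z": 0.28,"rx": 0,"ry": 0,"rz": 0,"claw": 1},
  {"x": 0,"y": 0,"z": 0.28,"rx": 0,"ry": 0,"rz": 0,"claw": 1},
  {"x": 0,"y": 0,"z": 0.28,"rx": 0,"ry": 0,"rz": 0,"claw": 1},
  {"x": 0,"y": 0,"z": 0.28,"rx": 0,"ry": 0,"rz": 0,"claw": 1},
  {"x": 0,"y": 0,"z": 0.28,"rx": 0,"ry": 0,"rz": 0,"claw": 1},
  {"x": 0,"y": 0,"z": 0,"rx": 0,"ry": 0,"rz": 0,"claw": 0},
  {"x": 0,"y": 0,"z": 0,"rx": 0,"ry": 0,"rz": 0,"claw": 0},
  {"x": 0,"y": 0,"z": 0,"rx": 0,"ry": 0,"rz": 0,"claw": 0},
  {"x": 0,"y": 0,"z": 0,"rx": 0,"ry": 0,"rz": 0,"claw": 0},
  {"x": 0,"y": 0,"z": 0,"rx": 0,"ry": 0,"rz": 0,"claw": 0},
  {"x": 0,"y": 0,"z": 0,"rx": 0,"ry": 0,"rz": 0,"claw": 0},
])

```text
time: 2.85
eef_pos: [0.4475, 0.3814, 0.0483]
ee_rot: [2.301, 2.139, 0.002]
contact_force: [0.5, 0.1, -0.8]
finger_gap: 0.505
finger_force: 0.0
```

```bash
python3 - <<'E'
from h import *
C=np.array([.550,-.173]);a=np.radians(-1.45)
E=np.array([[np.cos(a),np.sin(a)],[-np.sin(a),np.cos(a)]])
for n,t in [("scene","s1"),("side","sd1")]:
    z=np.load(f"pics/{t}.npz");im,d=z["im"],z["d"];P=cloud(n,d);hsv=cv2.cvtColor(im,cv2.COLOR_RGB2HSV)
    H,S,V=[hsv[...,i].astype(int) for i in range(3)]
    X,Y,Z=P[...,0],P[...,1],P[...,2]
    near=(abs(X-.55)<.2)&(abs(Y+.17)<.2)
    m=near&(Z>.064)&(Z<.0745)
    q=P[m];rc=cv2.minAreaRect(q[:,:2].astype(np.float32));print(n,"top",np.round(rc[0],4),np.round(rc[1],3),round(rc[2],2),np.median(q[:,2]).round(4))
    L=(P[...,:2]-C)@E.T
    red=near&((H<6)|(H>172))&(S>140)
    for lo,hi in [(.070,.079),(.080,.112)]:
        mm=red&(Z>lo)&(Z<hi)&(L[...,1]>-.06);l=L[mm]
        if len(l):print("latch",lo,len(l),l.min(0).round(4),l.max(0).round(4),l.mean(0).round(4))
    mm=red&(Z>.08)&(L[...,1]<-.08);l=L[mm];print("switch",l.mean(0).round(4),P[mm].mean(0).round(3),Z[mm].max())
    # recess: top-pixels along strips in extractor frame
    for x in (-.05,0.,.05):
        s=near&(abs(L[...,0]-x)<.006)&(Z<.062)&(abs(L[...,1])<.14); t=m&(abs(L[...,0]-x)<.006)
        y=np.sort(L[t][:,1]);g=np.diff(y);i=g.argmax();print("x",x,"y gap",y[i].round(4),y[i+1].round(4))
    for yy in (-.04,0.02,.07):
        t=m&(abs(L[...,1]-yy)<.006);x=np.sort(L[t][:,0]);g=np.diff(x);i=g.argmax();print("y",yy,"x gap",x[i].round(4),x[i+1].round(4))
E
```

```text
scene top [ 0.5509 -0.1739] [0.307 0.253] 88.21 0.0707
latch 0.07 19 [-0.0799  0.0228] [-0.0725  0.0687] [-0.0759  0.0457]
latch 0.08 73 [-0.0822  0.0083] [-0.0731  0.0487] [-0.0764  0.0324]
switch [-0.0447 -0.1071] [ 0.503 -0.279  0.11 ] 0.11841115276021252
x -0.05 y gap -0.0677 0.1185
x 0.0 y gap -0.069 0.1199
x 0.05 y gap -0.0684 0.1202
y -0.04 x gap -0.0614 0.0788
y 0.02 x gap -0.0603 0.0796
y 0.07 x gap -0.0612 0.0801
side top [ 0.5491 -0.1733] [0.304 0.251] 88.54 0.0685
latch 0.07 8 [-0.0891  0.0212] [-0.0825  0.0624] [-0.0856  0.0443]
latch 0.08 50 [-0.0891 -0.0012] [-0.0768  0.041 ] [-0.0849  0.0158]
switch [-0.0506 -0.1147] [ 0.497 -0.286  0.111] 0.11876602801510094
x -0.05 y gap -0.0684 0.1192
x 0.0 y gap -0.0681 0.1184
x 0.05 y gap -0.07 0.117
y -0.04 x gap -0.0636 0.0778
y 0.02 x gap -0.0641 0.0784
y 0.07 x gap -0.064 0.08
```

Call:
step_arm([
  {"x": 0,"y": 0,"z": 0,"rx": 0,"ry": 0,"rz": 0,"claw": 0},
  {"x": 0,"y": 0,"z": 0,"rx": 0,"ry": 0,"rz": 0,"claw": 0},
  {"x": 0,"y": 0,"z": 0,"rx": 0,"ry": 0,"rz": 0,"claw": 0},
  {"x": 0,"y": 0,"z": 0,"rx": 0,"ry": 0,"rz": 0,"claw": 0},
  {"x": 0,"y": 0,"z": 0,"rx": 0,"ry": 0,"rz": 0,"claw": 0},
  {"x": 0,"y": 0,"z": 0,"rx": 0,"ry": 0,"rz": 0,"claw": 0},
  {"x": 0,"y": 0,"z": 0,"rx": 0,"ry": 0,"rz": 0,"claw": 0},
  {"x": 0,"y": 0,"z": 0,"rx": 0,"ry": 0,"rz": 0,"claw": 0},
])

```text
time: 3.65
eef_pos: [0.4469, 0.3811, 0.0475]
ee_rot: [-2.301, -2.138, 0.001]
contact_force: [-1.5, 0.0, 0.7]
finger_gap: 0.151
finger_force: 30.0
```

Call:
step_arm([
  {"x": 0,"y": 0,"z": -0.1,"rx": 0,"ry": 0,"rz": 0,"claw": 0},
  {"x": 0,"y": 0,"z": -0.3,"rx": 0,"ry": 0,"rz": 0,"claw": 0},
  {"x": 0,"y": 0,"z": -0.4,"rx": 0,"ry": 0,"rz": 0,"claw": 0},
  {"x": 0,"y": 0,"z": -0.4,"rx": 0,"ry": 0,"rz": 0,"claw": 0},
  {"x": 0,"y": 0,"z": -0.4,"rx": 0,"ry": 0,"rz": 0,"claw": 0},
  {"x": 0,"y": 0,"z": -0.2,"rx": 0,"ry": 0,"rz": 0,"claw": 0},
  {"x": 0,"y": 0,"z": 0,"rx": 0,"ry": 0,"rz": 0,"claw": 0},
])

```text
time: 4.35
eef_pos: [0.4491, 0.3822, 0.2317]
ee_rot: [2.301, 2.138, 0.014]
contact_force: [0.9, 0.1, -2.4]
finger_gap: 0.152
finger_force: 30.0
```

```bash
python3 - <<'E'
from h import *
im,d,p=snap("wrist","w2")
P=cloud("wrist",d,p);hsv=cv2.cvtColor(im,cv2.COLOR_RGB2HSV);H,S,V=[hsv[...,i].astype(int) for i in range(3)]
T=R.from_rotvec(p[1]).as_matrix();L=(P-p[0])@T
print(p)
top=(H>100)&(H<125)&(S>110)&(abs(L[...,2]-.032)<.012)
k,l,st,c=cv2.connectedComponentsWithStats(top.astype(np.uint8));i=1+st[1:,4].argmax();q=L[l==i]
print(st[i],q.min(0).round(4),q.max(0).round(4),np.median(q[:,2]))
rc=cv2.minAreaRect(q[:,:2].astype(np.float32));print(rc)
for y in (-.055,-.04,-.02,.02,.04,.05): 
    t=q[abs(q[:,1]-y)<.005]; print(y,len(t), len(t) and t[:,0].max().round(4))
# grip far end
b=(V<70)&(L[...,2]>-.03)&(L[...,2]<.0)&(abs(L[...,1])<.007)&(L[...,0]>.017)&(L[...,0]<.06);print("grip",b.sum(),b.any() and L[b][:,0].max())
E
```

```text
(array([0.44909257, 0.38223646, 0.23167807]), array([2.30050664, 2.13768378, 0.01387515]))
[ 221   84  211  138 6331] [-0.0016 -0.0638  0.0288] [0.0911 0.0815 0.0439] 0.031360164247139846
((0.04481683298945427, 0.008821681141853333), (0.09262246638536453, 0.14522922039031982), 0.057025983929634094)
-0.055 1056 0.0909
-0.04 199 0.0909
-0.02 214 0.0907
0.02 203 0.0907
0.04 202 0.0907
0.05 193 0.091
grip 863 0.03695468830814348
```

View pics/w2.png

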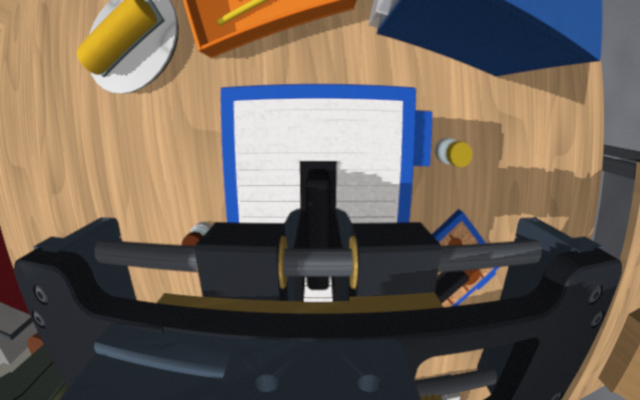

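The cassette is held square: its frame's far edge is at row 90, columns 222–415, and the tongue is on the right at (423,140). Offset in the grip is within 1 mm. Now I'll carry it over the recess.

Call:
step_arm([
  {"x": -0.25,"y": 0.073,"z": 0,"rx": 0,"ry": 0,"rz": 0,"claw": 0},
  {"x": -0.45,"y": 0.132,"z": 0,"rx": 0,"ry": 0,"rz": 0,"claw": 0},
  {"x": -0.475,"y": 0.139,"z": 0,"rx": 0,"ry": 0,"rz": 0,"claw": 0},
  {"x": -0.475,"y": 0.139,"z": 0,"rx": 0,"ry": 0,"rz": 0,"claw": 0},
  {"x": -0.475,"y": 0.139,"z": 0,"rx": 0,"ry": 0,"rz": 0,"claw": 0},
  {"x": -0.475,"y": 0.139,"z": 0,"rx": 0,"ry": 0,"rz": 0,"claw": 0},
  {"x": -0.475,"y": 0.139,"z": 0,"rx": 0,"ry": 0,"rz": 0,"claw": 0},
  {"x": -0.475,"y": 0.139,"z": 0,"rx": 0,"ry": 0,"rz": 0,"claw": 0},
  {"x": -0.475,"y": 0.139,"z": 0,"rx": 0,"ry": 0,"rz": 0,"claw": 0},
  {"x": -0.475,"y": 0.139,"z": 0,"rx": 0,"ry": 0,"rz": 0,"claw": 0},
  {"x": -0.45,"y": 0.132,"z": 0,"rx": 0,"ry": 0,"rz": 0,"claw": 0},
  {"x": -0.25,"y": 0.073,"z": 0,"rx": 0,"ry": 0,"rz": 0,"claw": 0},
])

```text
time: 5.6
eef_pos: [0.5602, -0.1522, 0.2248]
ee_rot: [-2.303, -2.134, 0.005]
contact_force: [0.3, 0.6, -2.4]
finger_gap: 0.152
finger_force: 30.0
```

Call:
step_arm([
  {"x": 0,"y": 0,"z": 0,"rx": 0,"ry": 0,"rz": -0.47,"claw": 0},
  {"x": 0,"y": 0,"z": 0,"rx": 0.67,"ry": 0,"rz": 0,"claw": 0},
  {"x": 0,"y": 0,"z": 0,"rx": 1,"ry": 0,"rz": 0,"claw": 0},
  {"x": 0,"y": 0,"z": 0,"rx": 1,"ry": 0,"rz": 0,"claw": 0},
  {"x": 0,"y": 0,"z": 0,"rx": 0,"ry": 0,"rz": 0,"claw": 0},
  {"x": 0,"y": 0,"z": 0,"rx": 0,"ry": 0,"rz": 0,"claw": 0},
  {"x": 0,"y": 0,"z": 0,"rx": 0,"ry": 0,"rz": 0,"claw": 0},
])

```text
time: 6.3
eef_pos: [0.56, -0.1486, 0.2272]
ee_rot: [-2.095, -2.045, 0.287]
contact_force: [0.4, -0.2, -2.1]
finger_gap: 0.15
finger_force: 30.0
```

```bash
cat > tool.py <<'E'
from h import *
# seat frame of extractor
seat=np.array([.5606,-.1483,.054]);a=np.radians(-1.45);E=R.from_euler("z",a).as_matrix()
def st():
    s=r.read_state();T=R.from_rotvec(s["ee_rot"]).as_matrix();p=s["eef_pos"]
    A=T@np.array([[0,1,0],[1,0,0],[0,0,-1.]]).T  # cassette axes: x=tool y,y=tool x,z=-tool z
    o=p+T@np.array([.0008,.0003,.0475])
    eo=E.T@(o-seat); ec=E.T@A; tg=eo+ec@np.array([.081,0,0])
    print("t",s["time"],"tcp",p.round(4),"F",s["contact_force"].round(1),"gap",round(s["finger_gap"],3))
    print("origin",(eo*1e3).round(1),"tongue low end",(tg*1e3).round(1),"euler zyx deg",R.from_matrix(ec).as_euler("ZYX",degrees=True).round(2))
    return T
def go(v): # extractor-frame shift mm -> tool units
    T=R.from_rotvec(r.read_state()["ee_rot"]).as_matrix(); print("tool units",(T.T@E@np.array(v)/100).round(3))
if __name__=="__main__":
    import sys; st()
    if len(sys.argv)>3: go([float(x) for x in sys.argv[1:4]])
E
python3 tool.py 0 0 -60
```

```text
t 6.3 tcp [ 0.56   -0.1486  0.2272] F [ 0.4 -0.2 -2.1] gap 0.15
origin [-13.4   0.5 127.4] tongue low end [ 64.5   0.6 105.1] euler zyx deg [7.000e-02 1.601e+01 1.000e-02]
tool units [-0.     0.166  0.577]
```

Call:
step_arm([
  {"x": 0,"y": 0.055,"z": 0.192,"rx": 0,"ry": 0,"rz": 0,"claw": 0},
  {"x": 0,"y": 0.055,"z": 0.192,"rx": 0,"ry": 0,"rz": 0,"claw": 0},
  {"x": 0,"y": 0.055,"z": 0.192,"rx": 0,"ry": 0,"rz": 0,"claw": 0},
  {"x": 0,"y": 0.055,"z": 0.192,"rx": 0,"ry": 0,"rz": 0,"claw": 0},
  {"x": 0,"y": 0.028,"z": 0.096,"rx": 0,"ry": 0,"rz": 0,"claw": 0},
  {"x": 0,"y": 0.017,"z": 0.058,"rx": 0,"ry": 0,"rz": 0,"claw": 0},
  {"x": 0,"y": 0.017,"z": 0.058,"rx": 0,"ry": 0,"rz": 0,"claw": 0},
  {"x": 0,"y": 0,"z": 0,"rx": 0,"ry": 0,"rz": 0,"claw": 0},
  {"x": 0,"y": 0,"z": 0,"rx": 0,"ry": 0,"rz": 0,"claw": 0},
  {"x": 0,"y": 0,"z": 0,"rx": 0,"ry": 0,"rz": 0,"claw": 0},
])

```text
time: 7.3
eef_pos: [0.5615, -0.1487, 0.1263]
ee_rot: [-2.096, -2.046, 0.287]
contact_force: [0.1, 0.1, -2.3]
finger_gap: 0.148
finger_force: 30.0
```

```bash
python3 tool.py 15 0 0; python3 - <<'E'
from h import *
im,d,_=snap("scene","s2"); c=im[130:290,180:360]; cv2.imwrite("pics/s2c.png",cv2.resize(c,None,fx=4,fy=3.7,interpolation=cv2.INTER_CUBIC)[:600,:,::-1])
E
```

```text
t 7.3 tcp [ 0.5615 -0.1487  0.1263] F [ 0.1  0.1 -2.3] gap 0.148
origin [-11.9   0.4  26.5] tongue low end [66.   0.4  4.3] euler zyx deg [ 0.07 15.93 -0.02]
tool units [-0.     0.144 -0.041]
```

View pics/s2c.png

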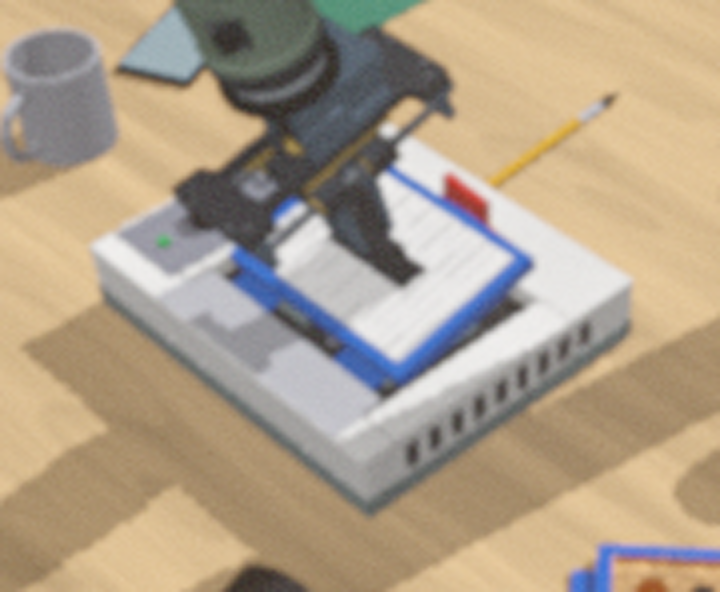

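The crop shows the cassette with its front raised. Both tongues, near (255,290) and (380,380), are inside the recess just short of the lip. I'll lower it 3 mm and slide it under.

Call:
step_arm([
  {"x": 0,"y": 0.005,"z": 0.019,"rx": 0,"ry": 0,"rz": 0,"claw": 0},
  {"x": 0,"y": 0.003,"z": 0.01,"rx": 0,"ry": 0,"rz": 0,"claw": 0},
  {"x": 0,"y": 0.027,"z": -0.0075,"rx": 0,"ry": 0,"rz": 0,"claw": 0},
  {"x": 0,"y": 0.027,"z": -0.0075,"rx": 0,"ry": 0,"rz": 0,"claw": 0},
  {"x": 0,"y": 0.027,"z": -0.0075,"rx": 0,"ry": 0,"rz": 0,"claw": 0},
  {"x": 0,"y": 0.027,"z": -0.0075,"rx": 0,"ry": 0,"rz": 0,"claw": 0},
  {"x": 0,"y": 0,"z": 0,"rx": 0,"ry": 0,"rz": 0,"claw": 0},
  {"x": 0,"y": 0,"z": 0,"rx": 0,"ry": 0,"rz": 0,"claw": 0},
])

```text
time: 8.15
eef_pos: [0.5722, -0.1489, 0.1224]
ee_rot: [-2.095, -2.045, 0.288]
contact_force: [-0.2, 0.5, -1.9]
finger_gap: 0.153
finger_force: 30.0
```

```bash
python3 tool.py 2 0 0
```

```text
t 8.15 tcp [ 0.5722 -0.1489  0.1224] F [-0.2  0.5 -1.9] gap 0.153
origin [-1.2  0.5 22.7] tongue low end [76.6  0.6  0.3] euler zyx deg [ 0.07 16.03  0.  ]
tool units [-0.     0.019 -0.006]
```

Call:
step_arm([
  {"x": 0,"y": 0.019,"z": -0.004,"rx": 0,"ry": 0,"rz": 0,"claw": 0},
  {"x": 0,"y": 0,"z": 0,"rx": 0,"ry": 0,"rz": 0,"claw": 0},
  {"x": 0,"y": 0,"z": 0,"rx": 0,"ry": 0,"rz": 0,"claw": 0},
  {"x": 0,"y": -0.0212,"z": 0.0382,"rx": -0.445,"ry": 0,"rz": 0,"claw": 0},
  {"x": 0,"y": -0.0212,"z": 0.0382,"rx": -0.445,"ry": 0,"rz": 0,"claw": 0},
  {"x": 0,"y": -0.0212,"z": 0.0382,"rx": -0.445,"ry": 0,"rz": 0,"claw": 0},
  {"x": 0,"y": 0,"z": 0,"rx": 0,"ry": 0,"rz": 0,"claw": 0},
  {"x": 0,"y": 0,"z": 0,"rx": 0,"ry": 0,"rz": 0,"claw": 0},
])

```text
time: 8.95
eef_pos: [0.5653, -0.1488, 0.113]
ee_rot: [-2.174, -2.122, 0.149]
contact_force: [0.7, 0.0, -2.7]
finger_gap: 0.151
finger_force: 30.0
```

```bash
python3 tool.py
```

```text
t 8.95 tcp [ 0.5653 -0.1488  0.113 ] F [ 0.7  0.  -2.7] gap 0.151
origin [-1.6  0.4 12. ] tongue low end [78.6  0.5  0.7] euler zyx deg [ 0.06  8.02 -0.01]
```

Going as planned with no contact; I'll complete the swing.

Call:
step_arm([
  {"x": 0,"y": -0.0212,"z": 0.0382,"rx": -0.445,"ry": 0,"rz": 0,"claw": 0},
  {"x": 0,"y": -0.0212,"z": 0.0382,"rx": -0.445,"ry": 0,"rz": 0,"claw": 0},
  {"x": 0,"y": -0.0212,"z": 0.0382,"rx": -0.445,"ry": 0,"rz": 0,"claw": 0},
  {"x": 0,"y": 0,"z": 0,"rx": 0,"ry": 0,"rz": 0,"claw": 0},
  {"x": 0,"y": 0,"z": 0,"rx": 0,"ry": 0,"rz": 0,"claw": 0},
])

```text
time: 9.45
eef_pos: [0.5585, -0.1486, 0.1021]
ee_rot: [-2.248, -2.194, 0.001]
contact_force: [-0.5, -0.1, -2.6]
finger_gap: 0.149
finger_force: 30.0
```

```bash
python3 tool.py
```

```text
t 9.45 tcp [ 0.5585 -0.1486  0.1021] F [-0.5 -0.1 -2.6] gap 0.149
origin [-1.8  0.4  0.6] tongue low end [79.2  0.5  0.6] euler zyx deg [ 0.07  0.03 -0.01]
```

Call:
step_arm([
  {"x": 0,"y": 0,"z": 0.01,"rx": 0,"ry": 0,"rz": 0,"claw": 0},
  {"x": 0,"y": 0,"z": 0.008,"rx": 0,"ry": 0,"rz": 0,"claw": 0},
  {"x": 0,"y": 0,"z": 0,"rx": 0,"ry": 0,"rz": 0,"claw": 0},
  {"x": 0,"y": 0,"z": 0,"rx": 0,"ry": 0,"rz": 0,"claw": 0},
  {"x": 0,"y": 0,"z": 0,"rx": 0,"ry": 0,"rz": 0,"claw": 0},
])

```text
time: 9.95
eef_pos: [0.559, -0.1487, 0.1015]
ee_rot: [2.247, 2.194, 0.001]
contact_force: [-1.5, 1.5, 5.1]
finger_gap: 0.152
finger_force: 30.0
```

Call:
step_arm([
  {"x": 0,"y": 0,"z": 0,"rx": 0,"ry": 0,"rz": 0,"claw": 0.6},
  {"x": 0,"y": 0,"z": 0,"rx": 0,"ry": 0,"rz": 0,"claw": 0.6},
  {"x": 0,"y": 0,"z": 0,"rx": 0,"ry": 0,"rz": 0,"claw": 0.6},
  {"x": 0,"y": 0,"z": 0,"rx": 0,"ry": 0,"rz": 0,"claw": 0.6},
  {"x": 0,"y": 0,"z": 0,"rx": 0,"ry": 0,"rz": 0,"claw": 0.6},
  {"x": 0,"y": 0,"z": 0,"rx": 0,"ry": 0,"rz": 0,"claw": 0.6},
  {"x": 0,"y": 0,"z": -0.25,"rx": 0,"ry": 0,"rz": 0,"claw": 0.6},
  {"x": 0,"y": 0,"z": -0.35,"rx": 0,"ry": 0,"rz": 0,"claw": 0.6},
  {"x": 0,"y": 0,"z": -0.35,"rx": 0,"ry": 0,"rz": 0,"claw": 0.6},
  {"x": -0.43,"y": 0,"z": -0.25,"rx": 0,"ry": 0,"rz": 0,"claw": 0.6},
  {"x": -0.45,"y": 0,"z": 0,"rx": 0,"ry": 0,"rz": 0,"claw": 0.6},
  {"x": 0,"y": 0,"z": 0,"rx": 0,"ry": 0,"rz": 0,"claw": 0.6},
])

```text
time: 11.15
eef_pos: [0.5559, -0.2413, 0.2209]
ee_rot: [2.25, 2.187, -0.001]
contact_force: [0.1, 0.4, -0.6]
finger_gap: 0.605
finger_force: 0.0
```

Call:
step_arm([
  {"x": 0,"y": 0,"z": 0,"rx": 0,"ry": 0,"rz": 0,"claw": 0.6},
  {"x": 0,"y": 0,"z": 0,"rx": 0,"ry": 0,"rz": 0,"claw": 0.6},
])

```text
time: 11.35
eef_pos: [0.5554, -0.2356, 0.2195]
ee_rot: [-2.247, -2.194, -0.0]
contact_force: [0.2, 0.2, -0.0]
finger_gap: 0.601
finger_force: 0.0
```

```bash
cat > chk.py <<'E'
from tool import *
import sys
tag=sys.argv[1]
st(); im,d,p=snap("wrist",tag)
P=cloud("wrist",d,p);L=(P-seat)@E;hsv=cv2.cvtColor(im,cv2.COLOR_RGB2HSV);H,S,V=[hsv[...,i].astype(int) for i in range(3)]
def rep(m,name):
    k,l,s,c=cv2.connectedComponentsWithStats(m.astype(np.uint8))
    for i in range(1,k):
        if s[i,4]>12:
            q=L[l==i]*1e3;rc=cv2.minAreaRect(q[:,:2].astype(np.float32));print(name,s[i,4],c[i].round(),"rect",np.round(rc[0],1),np.round(rc[1],1),round(rc[2],1),"z",q[:,2].min().round(1),np.median(q[:,2]).round(1),q[:,2].max().round(1))
near=(abs(L[...,0])<.16)&(abs(L[...,1])<.2)&(L[...,2]>0)&(L[...,2]<.08)
rep(near&(H>100)&(H<125)&(S>110),"blue")
red=near&((H<6)|(H>172))&(S>140)
rep(red&(L[...,2]>.051),"fin/switch top");rep(red&(L[...,2]<.03),"wing")
E
python3 chk.py w3
```

```text
t 11.35 tcp [ 0.5554 -0.2356  0.2195] F [ 0.2  0.2 -0. ] gap 0.601
origin [ -2.7 -86.6 118. ] tongue low end [ 78.3 -86.4 117.9] euler zyx deg [0.09 0.06 0.06]
blue 5045 [324. 102.] rect [1.1 1.9] [188.7 141.5] 89.9 z 0.0 16.2 19.0
fin/switch top 449 [223.  98.] rect [-89.4   1.7] [44.1  9.1] 85.7 z 51.0 55.8 58.1
wing 411 [236.  80.] rect [-88.5  17.6] [54.5 16.3] 86.1 z 20.8 23.3 30.0
```

View pics/w3.png

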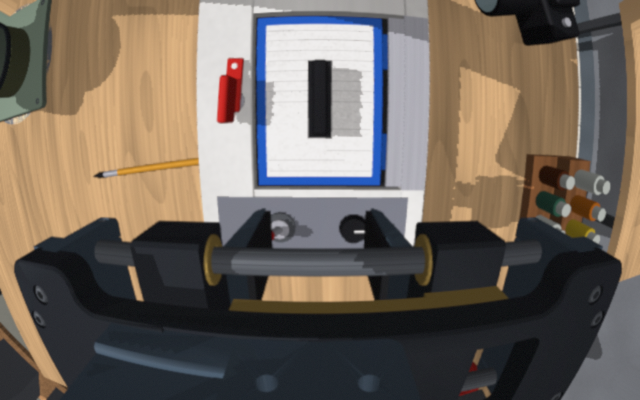

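The cassette lies flat in its seat, with its frame spanning columns 257–385. The latch fin at (230,92) is about 4° off, so still open. I shifted along the wrong tool axis, which did no harm, and now go to the latch.

Call:
step_arm([
  {"x": 0.293,"y": -0.293,"z": 0,"rx": 0,"ry": 0,"rz": 0,"claw": 0.6},
  {"x": 0.293,"y": -0.293,"z": 0,"rx": 0,"ry": 0,"rz": 0,"claw": 0.6},
  {"x": 0.294,"y": -0.294,"z": 0,"rx": 0,"ry": 0,"rz": 0,"claw": 0.6},
  {"x": 0,"y": 0,"z": 0,"rx": 0,"ry": 0,"rz": 0.67,"claw": 0.6},
  {"x": 0,"y": 0,"z": 0.3,"rx": 0,"ry": 0,"rz": 0,"claw": 0.6},
  {"x": 0,"y": 0,"z": 0.3,"rx": 0,"ry": 0,"rz": 0,"claw": 0.6},
  {"x": 0,"y": 0,"z": 0.25,"rx": 0,"ry": 0,"rz": 0,"claw": 0.6},
  {"x": 0,"y": 0,"z": 0.15,"rx": 0,"ry": 0,"rz": 0,"claw": 0.6},
  {"x": 0,"y": 0,"z": 0.1,"rx": 0,"ry": 0,"rz": 0,"claw": 0.6},
  {"x": 0,"y": 0,"z": 0,"rx": 0,"ry": 0,"rz": 0,"claw": 0.6},
])

```text
time: 12.4
eef_pos: [0.4691, -0.1454, 0.109]
ee_rot: [-2.321, -2.114, 0.002]
contact_force: [0.6, -0.1, 0.9]
finger_gap: 0.597
finger_force: 0.0
```

```bash
python3 tool.py
```

```text
t 12.4 tcp [ 0.4691 -0.1454  0.109 ] F [ 0.6 -0.1  0.9] gap 0.597
origin [-91.3   1.4   7.5] tongue low end [-10.5  -4.1   7.3] euler zyx deg [-3.88  0.15  0.04]
```

Call:
step_arm([
  {"x": 0,"y": 0,"z": 0,"rx": 0,"ry": 0,"rz": 0,"claw": 0},
  {"x": 0,"y": 0,"z": 0,"rx": 0,"ry": 0,"rz": 0,"claw": 0},
  {"x": 0,"y": 0,"z": 0,"rx": 0,"ry": 0,"rz": 0,"claw": 0},
  {"x": 0,"y": 0,"z": 0,"rx": 0,"ry": 0,"rz": 0,"claw": 0},
  {"x": 0,"y": 0,"z": 0,"rx": 0,"ry": 0,"rz": 0,"claw": 0},
  {"x": 0,"y": 0,"z": 0,"rx": 0,"ry": 0,"rz": 0,"claw": 0},
  {"x": 0,"y": 0,"z": 0,"rx": 0,"ry": 0,"rz": 0,"claw": 0},
  {"x": 0,"y": 0,"z": 0,"rx": 0,"ry": 0,"rz": 0,"claw": 0},
  {"x": 0,"y": 0,"z": 0,"rx": 0,"ry": 0,"rz": 0,"claw": 0},
  {"x": 0,"y": 0,"z": 0,"rx": 0,"ry": 0,"rz": 0,"claw": 0},
  {"x": 0,"y": 0,"z": 0,"rx": 0,"ry": 0,"rz": 0,"claw": 0},
  {"x": 0,"y": 0,"z": 0,"rx": 0,"ry": 0,"rz": 0,"claw": 0},
])

```text
time: 13.6
eef_pos: [0.4694, -0.1464, 0.1101]
ee_rot: [-2.323, -2.114, 0.001]
contact_force: [-4.1, -0.5, 5.0]
finger_gap: 0.1
finger_force: 30.0
```

Call:
step_arm([
  {"x": 0,"y": 0,"z": 0,"rx": 0,"ry": 0,"rz": 0.8,"claw": 0},
  {"x": 0,"y": 0,"z": 0,"rx": 0,"ry": 0,"rz": 0.8,"claw": 0},
  {"x": 0,"y": 0,"z": 0,"rx": 0,"ry": 0,"rz": 0.8,"claw": 0},
  {"x": 0,"y": 0,"z": 0,"rx": 0,"ry": 0,"rz": 0.8,"claw": 0},
  {"x": 0,"y": 0,"z": 0,"rx": 0,"ry": 0,"rz": 0.8,"claw": 0},
  {"x": 0,"y": 0,"z": 0,"rx": 0,"ry": 0,"rz": 0.8,"claw": 0},
  {"x": 0,"y": 0,"z": 0,"rx": 0,"ry": 0,"rz": 0.8,"claw": 0},
  {"x": 0,"y": 0,"z": 0,"rx": 0,"ry": 0,"rz": 0.8,"claw": 0},
  {"x": 0,"y": 0,"z": 0,"rx": 0,"ry": 0,"rz": 0.8,"claw": 0},
  {"x": 0,"y": 0,"z": 0,"rx": 0,"ry": 0,"rz": 0.8,"claw": 0},
  {"x": 0,"y": 0,"z": 0,"rx": 0,"ry": 0,"rz": 0.8,"claw": 0},
  {"x": 0,"y": 0,"z": 0,"rx": 0,"ry": 0,"rz": 0.8,"claw": 0},
])

```text
time: 14.8
eef_pos: [0.468, -0.1455, 0.1101]
ee_rot: [-3.053, -0.728, 0.006]
contact_force: [-8.0, 2.1, 7.8]
finger_gap: 0.1
finger_force: 30.0
```

```bash
python3 tool.py; python3 -c "
from station import r;s=r.read_state();print(s['q'],s['torque'])"
```

```text
t 14.8 tcp [ 0.468  -0.1455  0.1101] F [-8.   2.1  7.8] gap 0.1
origin [-92.    0.6   8.6] tongue low end [-53.6 -70.7   8.3] euler zyx deg [-61.74   0.2   -0.16]
[-3.25239318e-01  2.86917866e-01  1.90673993e+00  6.08176791e-04
  9.52383076e-01  7.77335477e-01] [0.46236513 1.4381959  0.07285784]
```

Call:
step_arm([
  {"x": 0,"y": 0,"z": 0,"rx": 0,"ry": 0,"rz": 0.8,"claw": 0},
  {"x": 0,"y": 0,"z": 0,"rx": 0,"ry": 0,"rz": 0.8,"claw": 0},
  {"x": 0,"y": 0,"z": 0,"rx": 0,"ry": 0,"rz": 0.8,"claw": 0},
  {"x": 0,"y": 0,"z": 0,"rx": 0,"ry": 0,"rz": 0.8,"claw": 0},
  {"x": 0,"y": 0,"z": 0,"rx": 0,"ry": 0,"rz": 0.8,"claw": 0},
  {"x": 0,"y": 0,"z": 0,"rx": 0,"ry": 0,"rz": 0.7,"claw": 0},
  {"x": 0,"y": 0,"z": 0,"rx": 0,"ry": 0,"rz": 0.3,"claw": 0},
  {"x": 0,"y": 0,"z": 0,"rx": 0,"ry": 0,"rz": 0,"claw": 0},
  {"x": 0,"y": 0,"z": 0,"rx": 0,"ry": 0,"rz": 0,"claw": 0},
])

```text
time: 15.7
eef_pos: [0.4678, -0.1447, 0.1101]
ee_rot: [-3.137, 0.082, 0.007]
contact_force: [-7.6, 5.2, 9.7]
finger_gap: 0.095
finger_force: 30.1
```

```bash
python3 tool.py; python3 -c "
from station import r;s=r.read_state();print(s['q'],s['torque'])"
```

```text
t 15.7 tcp [ 0.4678 -0.1447  0.1101] F [-7.6  5.2  9.7] gap 0.095
origin [-92.3   1.1   8.6] tongue low end [-94.5 -79.9   8.3] euler zyx deg [-91.53   0.18  -0.27]
[-0.32466529  0.28674924  1.90709916  0.00205176  0.95319661  1.29689911] [0.98178664 1.38660359 0.30707047]
```

The arm is pressing on the latch's stop, with a torque of 0.31 N m. I'll release, rise and move in front of the switch.

Call:
step_arm([
  {"x": 0,"y": 0,"z": 0,"rx": 0,"ry": 0,"rz": 0,"claw": 0.5},
  {"x": 0,"y": 0,"z": 0,"rx": 0,"ry": 0,"rz": 0,"claw": 0.5},
  {"x": 0,"y": 0,"z": 0,"rx": 0,"ry": 0,"rz": 0,"claw": 0.5},
  {"x": 0,"y": 0,"z": 0,"rx": 0,"ry": 0,"rz": 0,"claw": 0.5},
  {"x": 0,"y": 0,"z": 0,"rx": 0,"ry": 0,"rz": 0,"claw": 0.5},
  {"x": 0,"y": 0,"z": -0.3,"rx": 0,"ry": 0,"rz": 0,"claw": 0.5},
  {"x": 0,"y": 0,"z": -0.4,"rx": 0,"ry": 0,"rz": 0,"claw": 0.5},
  {"x": 0,"y": 0,"z": -0.3,"rx": 0,"ry": 0,"rz": -0.25,"claw": 0.5},
  {"x": -0.09,"y": 0.45,"z": 0,"rx": 0,"ry": 0,"rz": 0,"claw": 0},
  {"x": -0.09,"y": 0.45,"z": 0,"rx": 0,"ry": 0,"rz": 0,"claw": 0},
  {"x": -0.09,"y": 0.46,"z": 0,"rx": 0,"ry": 0,"rz": 0,"claw": 0},
  {"x": 0,"y": 0,"z": 0,"rx": 0,"ry": 0,"rz": 0,"claw": 0},
])

```text
time: 16.9
eef_pos: [0.4385, -0.2864, 0.21]
ee_rot: [3.139, -0.05, 0.001]
contact_force: [-0.5, 0.6, 0.3]
finger_gap: 0.184
finger_force: 0.0
```

Call:
step_arm([
  {"x": 0,"y": 0,"z": 0,"rx": 0,"ry": 0,"rz": 0,"claw": 0},
  {"x": 0,"y": 0,"z": 0,"rx": 0,"ry": 0,"rz": 0,"claw": 0},
  {"x": 0,"y": 0,"z": 0,"rx": 0,"ry": 0,"rz": 0,"claw": 0},
  {"x": 0,"y": 0,"z": 0,"rx": 0,"ry": 0,"rz": 0,"claw": 0},
  {"x": 0,"y": 0,"z": 0,"rx": 0,"ry": 0,"rz": 0,"claw": 0},
])

```text
time: 17.4
eef_pos: [0.4397, -0.2809, 0.2101]
ee_rot: [3.141, -0.039, 0.0]
contact_force: [0.8, -0.3, 0.2]
finger_gap: 0.005
finger_force: 0.0
```

```bash
python3 chk.py w4
```

```text
t 17.4 tcp [ 0.4397 -0.2809  0.2101] F [ 0.8 -0.3  0.2] gap 0.005
origin [-116.7 -135.9  108.6] tongue low end [-116.7 -216.9  108.7] euler zyx deg [-8.997e+01 -0.000e+00  1.000e-02]
blue 4440 [210.  76.] rect [2.7 3.9] [141.9 187. ] 0.0 z 0.0 16.2 19.2
fin/switch top 227 [318. 129.] rect [ -57.4 -135.2] [11.2 16.3] 89.1 z 51.3 62.6 66.1
fin/switch top 416 [175. 166.] rect [-89.6   0.5] [ 8.9 43.6] 89.4 z 51.1 55.8 58.4
wing 466 [188. 143.] rect [-74.5   7.6] [31.3 56. ] 88.6 z 0.2 23.4 30.0
```

View pics/w4.png

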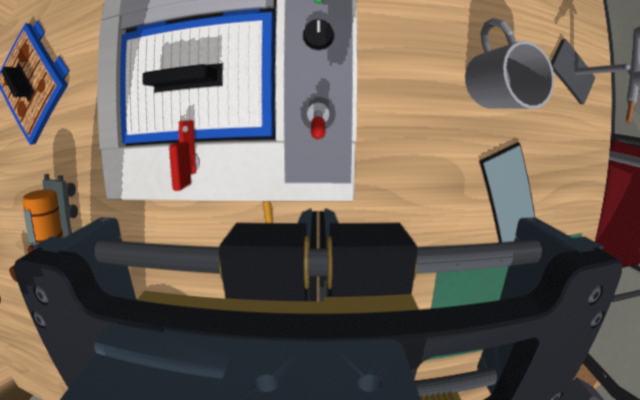

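The latch wing at (187,130) now lies across the cassette's front edge. The switch's red end is at (318,127), straight ahead of the closed fingers. I'll descend and push to the rear.

Call:
step_arm([
  {"x": 0,"y": 0,"z": 0.3,"rx": 0,"ry": 0,"rz": 0,"claw": 0},
  {"x": 0,"y": 0,"z": 0.3,"rx": 0,"ry": 0,"rz": 0,"claw": 0},
  {"x": 0,"y": 0,"z": 0.22,"rx": 0,"ry": 0,"rz": 0,"claw": 0},
  {"x": 0.1,"y": 0,"z": 0,"rx": 0,"ry": 0,"rz": 0,"claw": 0},
  {"x": 0.1,"y": 0,"z": 0,"rx": 0,"ry": 0,"rz": 0,"claw": 0},
  {"x": 0.1,"y": 0,"z": 0,"rx": 0,"ry": 0,"rz": 0,"claw": 0},
  {"x": 0.1,"y": 0,"z": 0,"rx": 0,"ry": 0,"rz": 0,"claw": 0},
  {"x": 0.08,"y": 0,"z": 0,"rx": 0,"ry": 0,"rz": 0,"claw": 0},
  {"x": 0.05,"y": 0,"z": 0,"rx": 0,"ry": 0,"rz": 0,"claw": 0},
  {"x": 0.03,"y": 0,"z": 0,"rx": 0,"ry": 0,"rz": 0,"claw": 0},
  {"x": 0,"y": 0,"z": 0,"rx": 0,"ry": 0,"rz": 0,"claw": 0},
])

```text
time: 18.55
eef_pos: [0.4956, -0.2831, 0.1281]
ee_rot: [3.141, -0.041, 0.0]
contact_force: [0.4, -0.3, -0.1]
finger_gap: 0.004
finger_force: 0.0
```

Call:
step_arm([
  {"x": 0.02,"y": 0,"z": 0,"rx": 0,"ry": 0,"rz": 0,"claw": 0},
  {"x": 0.02,"y": 0,"z": 0,"rx": 0,"ry": 0,"rz": 0,"claw": 0},
  {"x": 0,"y": 0,"z": 0,"rx": 0,"ry": 0,"rz": 0,"claw": 0},
])

```text
time: 18.85
eef_pos: [0.4994, -0.2833, 0.1281]
ee_rot: [3.141, -0.041, 0.0]
contact_force: [0.7, 0.5, -0.0]
finger_gap: 0.004
finger_force: 0.0
```

Call:
step_arm([
  {"x": 0.02,"y": 0,"z": 0,"rx": 0,"ry": 0,"rz": 0,"claw": 0},
  {"x": 0.02,"y": 0,"z": 0,"rx": 0,"ry": 0,"rz": 0,"claw": 0},
  {"x": 0.01,"y": 0,"z": 0,"rx": 0,"ry": 0,"rz": 0,"claw": 0},
])

```text
time: 19.15
eef_pos: [0.5046, -0.2834, 0.1281]
ee_rot: [3.141, -0.041, 0.001]
contact_force: [-0.2, -1.2, 0.4]
finger_gap: 0.004
finger_force: 0.0
```

```bash
python3 - <<'E'
from tool import *
st()
for n in("side","scene"):
    im,d,_=snap(n,n+"5");P=cloud(n,d);L=(P-seat)@E*1e3;hsv=cv2.cvtColor(im,cv2.COLOR_RGB2HSV);H,S,V=[hsv[...,i].astype(int) for i in range(3)]
    m=((H<6)|(H>172))&(S>140)&(abs(L[...,0]+50)<50)&(abs(L[...,1]+136)<30)&(L[...,2]>20);print(n,m.sum(),m.any() and (L[m].mean(0),L[m].min(0),L[m].max(0)))
    if n=="side": cv2.imwrite("pics/side5c.png",cv2.resize(im[160:290,270:430],None,fx=4,fy=4,interpolation=cv2.INTER_CUBIC)[:,:,::-1])
E
```

```text
t 19.15 tcp [ 0.5046 -0.2834  0.1281] F [-0.2 -1.2  0.4] gap 0.004
origin [ -51.7 -136.8   26.6] tongue low end [ -51.8 -217.8   26.6] euler zyx deg [-9.005e+01 -0.000e+00  2.000e-02]
side 21 (array([ -60.4938292 , -140.43252506,   56.9444912 ]), array([ -66.0107569 , -146.53563791,   45.74943866]), array([ -55.12145725, -134.1822319 ,   64.10174778]))
scene 14 (array([ -55.83505704, -134.18434706,   56.12669809]), array([ -62.58383095, -139.45922343,   43.88727445]), array([ -51.08650673, -131.10771093,   65.96305766]))
```

View pics/side5c.png

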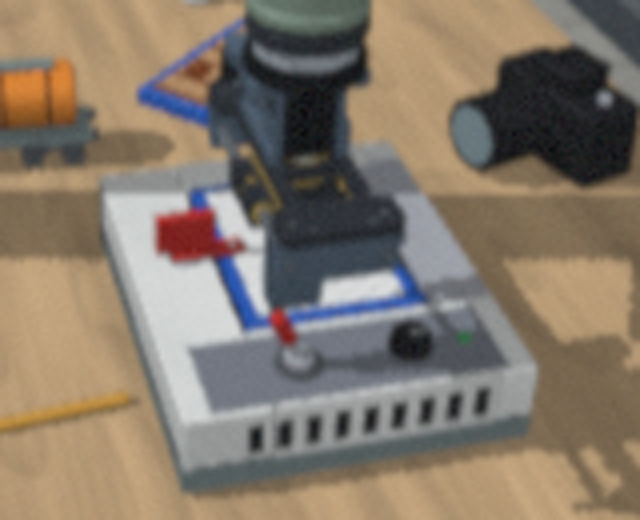

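```bash
python3 - <<'E'
from tool import *
z=dict();im,d,_=snap("side","side6");im2,d2,_=snap("scene","scene6")
def proj(n,p):
    c,f=cal(n);q=c["camera_from_world"]@np.r_[p,1];return (q[:2]/q[2]*f+[c["cx"],c["cy"]]).round(1),q[2].round(3)
s=r.read_state();T=R.from_rotvec(s["ee_rot"]).as_matrix();p=s["eef_pos"]
for n,dd in(("side",d),("scene",d2)):
    for k in ([0,0,.025],[.016,0,.025],[-.016,0,.025],[0,.013,.025],[0,0,0]): print(n,k,proj(n,p+T@np.array(k)))
    P=cloud(n,dd);L=(P-p)@T*1e3  # tool frame mm
    m=(abs(L[...,0])<45)&(abs(L[...,1])<45)&(L[...,2]<40)&(L[...,2]>-45)
    q=L[m]
    for a in range(-45,40,5):
        t=q[(q[:,2]>=a)&(q[:,2]<a+5)]; 
        if len(t)>3: print("z",a,len(t),np.percentile(t[:,:2],[5,95],axis=0).round(0).tolist())
E
```

```text
side [0, 0, 0.025] (array([342.2, 241.8]), np.float64(1.003))
side [0.016, 0, 0.025] (array([348. , 240.9]), np.float64(1.006))
side [-0.016, 0, 0.025] (array([336.5, 242.6]), np.float64(0.999))
side [0, 0.013, 0.025] (array([343.7, 244.8]), np.float64(0.992))
side [0, 0, 0] (array([342.7, 234.4]), np.float64(0.989))
z -40 5 [[-19.0, -5.0], [-17.0, 5.0]]
z -35 5 [[-19.0, -4.0], [-18.0, 8.0]]
z -25 5 [[-18.0, -1.0], [-17.0, 12.0]]
z -20 18 [[-18.0, -3.0], [13.0, 13.0]]
z -15 21 [[-17.0, 5.0], [14.0, 12.0]]
z -10 25 [[-18.0, -0.0], [13.0, 12.0]]
z -5 9 [[-17.0, 1.0], [13.0, 12.0]]
z 0 9 [[-14.0, 0.0], [15.0, 9.0]]
z 10 11 [[-13.0, -2.0], [-6.0, 8.0]]
z 15 11 [[-14.0, -2.0], [-2.0, 7.0]]
z 20 7 [[-10.0, 4.0], [-0.0, 7.0]]
z 25 7 [[-9.0, 3.0], [1.0, 8.0]]
z 30 5 [[-6.0, 3.0], [1.0, 9.0]]
z 35 4 [[-3.0, 1.0], [5.0, 6.0]]
scene [0, 0, 0.025] (array([254.5, 166.1]), np.float64(1.307))
scene [0.016, 0, 0.025] (array([250.3, 168.6]), np.float64(1.299))
scene [-0.016, 0, 0.025] (array([258.7, 163.6]), np.float64(1.315))
scene [0, 0.013, 0.025] (array([251.7, 164.1]), np.float64(1.313))
scene [0, 0, 0] (array([253.7, 159.5]), np.float64(1.289))
z -45 15 [[4.0, -12.0], [18.0, 8.0]]
z -40 17 [[-3.0, -12.0], [18.0, 9.0]]
z -35 11 [[-2.0, -11.0], [19.0, 8.0]]
z -30 19 [[-2.0, -11.0], [19.0, 8.0]]
z -25 12 [[-2.0, -10.0], [18.0, 4.0]]
z -20 16 [[-8.0, -10.0], [17.0, 9.0]]
z -15 16 [[-6.0, -10.0], [18.0, 6.0]]
z -10 13 [[-14.0, -9.0], [16.0, 8.0]]
z -5 11 [[-4.0, -7.0], [17.0, 8.0]]
z 5 5 [[-9.0, -4.0], [-2.0, 1.0]]
z 10 8 [[-13.0, -5.0], [-4.0, 4.0]]
z 15 9 [[-8.0, -7.0], [1.0, 3.0]]
z 20 9 [[-5.0, -6.0], [4.0, 2.0]]
z 25 5 [[-1.0, -6.0], [6.0, 1.0]]
z 30 5 [[-5.0, -3.0], [5.0, 1.0]]
z 35 5 [[3.0, -5.0], [8.0, 1.0]]
```

The crop shows the lever at (283,325) still leaning forward, with the fingers above it. In the depth data the closed fingers end near the TCP, about 20 mm short of the stated tip extent, so they passed over the lever. I'll back off, go 20 mm lower and push again.

Call:
step_arm([
  {"x": -0.3,"y": 0,"z": 0,"rx": 0,"ry": 0,"rz": 0,"claw": 0},
  {"x": -0.3,"y": 0,"z": 0,"rx": 0,"ry": 0,"rz": 0,"claw": 0},
  {"x": 0,"y": 0,"z": 0,"rx": 0,"ry": 0,"rz": 0,"claw": 0},
  {"x": 0,"y": 0,"z": 0.2,"rx": 0,"ry": 0,"rz": 0,"claw": 0},
  {"x": 0,"y": 0,"z": 0,"rx": 0,"ry": 0,"rz": 0,"claw": 0},
  {"x": 0.1,"y": 0,"z": 0,"rx": 0,"ry": 0,"rz": 0,"claw": 0},
  {"x": 0.1,"y": 0,"z": 0,"rx": 0,"ry": 0,"rz": 0,"claw": 0},
  {"x": 0.05,"y": 0,"z": 0,"rx": 0,"ry": 0,"rz": 0,"claw": 0},
  {"x": 0.05,"y": 0,"z": 0,"rx": 0,"ry": 0,"rz": 0,"claw": 0},
  {"x": 0.05,"y": 0,"z": 0,"rx": 0,"ry": 0,"rz": 0,"claw": 0},
  {"x": 0.05,"y": 0,"z": 0,"rx": 0,"ry": 0,"rz": 0,"claw": 0},
])

```text
time: 20.45
eef_pos: [0.4841, -0.2825, 0.1081]
ee_rot: [-3.141, 0.041, 0.002]
contact_force: [-1.9, 0.8, 2.4]
finger_gap: 0.009
finger_force: 1.6
```

Call:
step_arm([
  {"x": 0.03,"y": 0,"z": 0,"rx": 0,"ry": 0,"rz": 0,"claw": 0},
  {"x": 0.03,"y": 0,"z": 0,"rx": 0,"ry": 0,"rz": 0,"claw": 0},
])

```text
time: 20.65
eef_pos: [0.4905, -0.2828, 0.108]
ee_rot: [-3.141, 0.041, 0.0]
contact_force: [-3.0, 1.4, 2.2]
finger_gap: 0.008
finger_force: 1.4
```

Call:
step_arm([
  {"x": 0.03,"y": 0,"z": 0,"rx": 0,"ry": 0,"rz": 0,"claw": 0},
  {"x": 0.03,"y": 0,"z": 0,"rx": 0,"ry": 0,"rz": 0,"claw": 0},
])

```text
time: 20.85
eef_pos: [0.4965, -0.283, 0.1081]
ee_rot: [-3.141, 0.041, 0.0]
contact_force: [-1.9, 2.0, 2.0]
finger_gap: 0.007
finger_force: 1.7
```

Call:
step_arm([
  {"x": 0.03,"y": 0,"z": 0,"rx": 0,"ry": 0,"rz": 0,"claw": 0},
  {"x": 0.02,"y": 0,"z": 0,"rx": 0,"ry": 0,"rz": 0,"claw": 0},
])

```text
time: 21.05
eef_pos: [0.5015, -0.2832, 0.1078]
ee_rot: [-3.141, 0.041, 0.0]
contact_force: [-1.0, 0.8, 0.9]
finger_gap: 0.002
finger_force: 1.3
```

Call:
step_arm([
  {"x": 0.02,"y": 0,"z": 0,"rx": 0,"ry": 0,"rz": 0,"claw": 0},
  {"x": 0.01,"y": 0,"z": 0,"rx": 0,"ry": 0,"rz": 0,"claw": 0},
])

```text
time: 21.25
eef_pos: [0.5036, -0.2832, 0.1076]
ee_rot: [-3.141, 0.041, 0.003]
contact_force: [-5.3, 1.2, 0.8]
finger_gap: 0.003
finger_force: 2.4
```

Call:
step_arm([
  {"x": 0.02,"y": 0,"z": 0,"rx": 0,"ry": 0,"rz": 0,"claw": 0},
  {"x": 0,"y": 0,"z": 0,"rx": 0,"ry": 0,"rz": 0,"claw": 0},
])

```text
time: 21.45
eef_pos: [0.5038, -0.2831, 0.1075]
ee_rot: [-3.14, 0.04, 0.009]
contact_force: [-7.6, 0.2, 3.1]
finger_gap: 0.009
finger_force: 4.0
```

```bash
cat > sw.py <<'E'
from tool import *
st()
for n in("side","scene"):
    im,d,_=snap(n,n+"7");P=cloud(n,d);L=(P-seat)@E*1e3;hsv=cv2.cvtColor(im,cv2.COLOR_RGB2HSV);H,S,V=[hsv[...,i].astype(int) for i in range(3)]
    m=((H<6)|(H>172))&(S>140)&(abs(L[...,0]+40)<50)&(abs(L[...,1]+136)<30)&(L[...,2]>20);print(n,m.sum(),m.any() and (L[m].mean(0),L[m].min(0),L[m].max(0)))
E
python3 sw.py
```

```text
t 21.45 tcp [ 0.5038 -0.2831  0.1075] F [-7.6  0.2  3.1] gap 0.009
origin [ -52.8 -136.5    6. ] tongue low end [ -52.8 -217.5    5.9] euler zyx deg [-9.002e+01  6.000e-02 -3.400e-01]
side 15 (array([ -34.33368558, -142.01375434,   53.42589644]), array([ -40.07004593, -144.67682449,   43.11410207]), array([ -28.19505775, -138.80485134,   64.37618246]))
scene 10 (array([ -28.33760407, -132.44714146,   59.39445408]), array([ -33.45969084, -134.88717027,   47.3710254 ]), array([ -24.36655476, -129.78660207,   67.13315176]))
```

The switch is against its stop. I'll back off, rise and verify.

Call:
step_arm([
  {"x": 0.02,"y": 0,"z": 0,"rx": 0,"ry": 0,"rz": 0,"claw": 0},
  {"x": 0,"y": 0,"z": 0,"rx": 0,"ry": 0,"rz": 0,"claw": 0},
  {"x": -0.2,"y": 0,"z": 0,"rx": 0,"ry": 0,"rz": 0,"claw": 0},
  {"x": -0.3,"y": 0,"z": 0,"rx": 0,"ry": 0,"rz": 0,"claw": 0},
  {"x": -0.2,"y": 0,"z": -0.2,"rx": 0,"ry": 0,"rz": 0,"claw": 0},
  {"x": 0,"y": 0,"z": -0.4,"rx": 0,"ry": 0,"rz": 0,"claw": 0},
  {"x": 0,"y": 0,"z": -0.4,"rx": 0,"ry": 0,"rz": 0,"claw": 0},
  {"x": 0,"y": 0,"z": 0,"rx": 0,"ry": 0,"rz": 0,"claw": 0},
  {"x": 0,"y": 0,"z": 0,"rx": 0,"ry": 0,"rz": 0,"claw": 0},
])

```text
time: 22.45
eef_pos: [0.4395, -0.2825, 0.2092]
ee_rot: [3.139, -0.041, 0.007]
contact_force: [0.1, 0.4, -0.3]
finger_gap: 0.005
finger_force: 0.0
```

```bash
python3 sw.py; python3 chk.py w8
```

```text
t 22.45 tcp [ 0.4395 -0.2825  0.2092] F [ 0.1  0.4 -0.3] gap 0.005
origin [-116.6 -137.6  107.7] tongue low end [-116.7 -218.6  107.9] euler zyx deg [-90.06  -0.15   0.24]
side 26 (array([ -34.25581572, -139.54229455,   53.5277187 ]), array([ -40.41098142, -144.78876686,   39.61976866]), array([ -26.58352763, -136.09234298,   64.00637535]))
scene 8 (array([ -27.55634048, -132.26471571,   58.17472799]), array([ -30.07878497, -137.40252556,   49.37550947]), array([ -24.57221731, -128.7896401 ,   64.67069187]))
t 22.55 tcp [ 0.4382 -0.2815  0.207 ] F [-0.2  0.5 -1. ] gap 0.006
origin [-118.2 -136.5  105.5] tongue low end [-118.3 -217.5  105.5] euler zyx deg [-9.005e+01  3.000e-02 -4.000e-02]
blue 4492 [209.  74.] rect [2.3 3.8] [140.9 186.8] 0.0 z 0.0 16.2 18.9
fin/switch top 233 [317.  95.] rect [ -30.2 -135.4] [11.4 16.9] 83.6 z 51.2 62.4 66.3
fin/switch top 430 [173. 166.] rect [-89.9   0.5] [44.1  9.7] 1.5 z 51.0 55.8 58.3
wing 461 [187. 142.] rect [-74.1   7.2] [29.9 54.8] 90.0 z 0.2 23.5 30.0
```

View pics/w8.png

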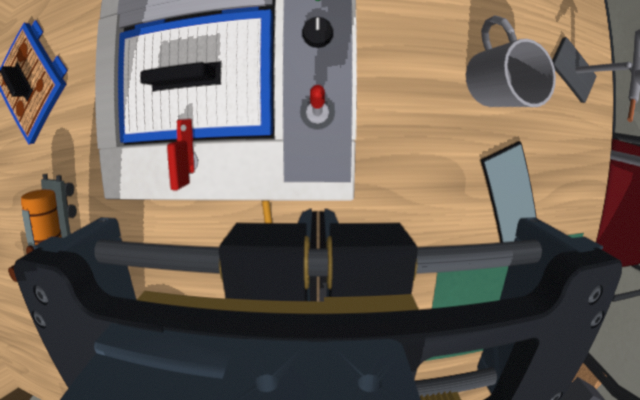

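The picture shows the cassette seated and flat, the latch wing across its edge at (185,140), and the switch's red end at (317,95) leaning to the rear. The gripper is clear of everything.

```bash
python3 -c "
from station import r;print(r.close_job())"
```

```text
the job is handed in; nothing more can be done
None
```

I handed the job in after about 23 s of the 61 s allowed; the hand-in gave no verdict. The last measurements showed the clean cassette flat in its seat and the latch fully across its front edge. The fan switch had been pushed over to its stop (on), and the gripper was clear of everything.

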